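# Start the infusion line of the mass spectrometer

## Task

Start up the infusion line by pressing its controls in this order: press the raised rear end of the degasser's rocker fully down to switch it on; then press the syringe pump's long key fully down, keep it down for about three seconds and let it come back up; then push the injection valve's hinged paddle fully down, where it stays. Leave the pump's round key alone, and do not lift, tip or shove along any of the three units, the two vials, the bottle or the beaker.

Things in the scene. Friction and masses are not known exactly. Their poses are not given: they have to be found in the camera images.
- degasser: Degasser: the unit with the single rocker switch in a grey frame in the middle of its top, and two steel nipples at the rear of the top. Loose pale box on rubber feet, 1.6 kg (x 0.7 to 1.4), 150 x 130 x 80 mm; the three stand side by side in any order. Origin: centre of the underside; z up; -x is the front, facing roughly the robot (yaw within 0.25 rad).
- rocker_press (a point): Point to press: on the upper face of the rocker's rear wing, 18 mm to the rear (unit +x) of the axle. The rocker is a black shallow V: two wings, each 26 mm long (x), 30 mm wide, 8 mm thick, 0.4 rad between them; axle along the unit's y, 92 mm above the bench. Off: front wing level, rear wing up (this point about 102 mm above the bench). x axis: to the rear, tilted up 0.2 rad when off.
- rocker (a joint): Rocker angle, rad: 0 off (rear end up), 0.40 fully on (rear wing pressed level, against its stop; the press point sinks about 7 mm). It stays where it is left; friction only, about 3 N at the press point.
- pump: Syringe pump: the unit with a glass syringe lying crosswise in two metal cheeks along the rear of its top (reaching 28 mm above the top) and two black keys near the front. Loose pale box on rubber feet, 1.6 kg (x 0.7 to 1.4), 150 x 130 x 80 mm; the three stand side by side in any order. Origin: centre of the underside; z up; -x is the front, facing roughly the robot (yaw within 0.25 rad).
- long_key_top (a point): Centre of the upper face of the pump's long key: a rectangular key 42 mm (x) x 18 mm (y), on a grey pad, at x = -40, y = +34 mm of the unit, its face 12 mm above the unit's top (92 mm above the bench). Moves with the key. Axes as the unit's.
- long_key (a joint): Travel of the long key, m: 0 up, 0.006 fully down. Spring: about 1.2 N to start, 4.8 N fully down; comes back up when let go.
- round_key_top (a point): Centre of the upper face of the pump's round key (24 mm diameter, face 12 mm above the unit's top), at x = -40, y = -34 mm of the unit, i.e. 68 mm beside the long key. Not to be pressed.
- round_key (a joint): Travel of the round key, m: 0 up, 0.006 fully down; same spring as the long key.
- valve: Injection valve: the unit with the big hinged paddle on its top, and a round steel valve head on its rear face. Loose pale box on rubber feet, 1.6 kg (x 0.7 to 1.4), 150 x 130 x 80 mm; the three stand side by side in any order. Origin: centre of the underside; z up; -x is the front, facing roughly the robot (yaw within 0.25 rad).
- paddle_press (a point): Point to press on the paddle's upper face, 60 mm from the hinge, near the free end, which looks to the front. The paddle is a black plate 76 mm long, 46 mm wide, 7 mm thick; its hinge axle lies along the unit's y at x = +40 mm, 92 mm above the bench. Axes are the paddle's: x from free end to hinge, z out of its face.
- paddle (a joint): Paddle angle, rad: 0 fully raised (0.4 rad above level, press point about 119 mm above the bench), 0.36 fully down against its stop (nearly level, press point about 98 mm above the bench). Starts between 0 and 0.12. It stays where it is left; friction only, about 3 N at the press point.
- vial_a: Bystander: capped glass vial, 23 mm diameter, 46 mm tall, loose, in a gap between units. Origin: centre of its underside.
- vial_b: Bystander: a second such vial, in the other gap.
- solvent_bottle: Bystander: glass bottle with screw cap, 68 mm diameter, 150 mm tall, loose, at the robot's right of the units. Origin: centre of its underside.
- beaker: Bystander: open glass beaker, 64 mm diameter, 70 mm tall, loose, at the robot's left of the units. Origin: centre of its underside.
Not all that is in view belongs to the job. Leave any blue look-alike of the pump alone. Leave any blue look-alike of the valve alone.

How it is judged:
By the outcome, as a careful person would: the job done as asked, in the order asked, and still so for the second after the job is handed in, with the robot touching nothing.
It also fails if it takes over 54 s, if anything falls off the work surface, if the arm or the gripper's body presses on something with over 40 N, if the wrist force passes 120 N, or if a joint passes its speed limit or range.

## Robot

A 6-joint arm with a two-finger parallel gripper is mounted at the origin on the work surface. World frame = base frame: x ahead of the robot, y to its left, z up, the work surface at z = 0. Lengths are in m, angles in rad, forces in N, time in s.
With the tool pointing down it reaches from about 0.325 to 0.9 m from the base axis. Payload 6.1 kg.
Tool frame: the origin (TCP) lies midway between the tips of the shut fingers; the grasp point (between the pads) lies 19 mm behind it; z points along the fingers, y is the line along which they close (so a half turn about z gives the same grasp; the last joint's range is limited). The gripper opens to 87 mm and grips with 3 to 60 N. Pads are 19 mm wide; open, the fingers measure 117 mm over their backs; the gripper's body (75 mm by 190 mm) begins 51 mm behind the grasp point.
Start: joints at [1.168, 0.22, 1.526, -0, 1.395, -0.126], TCP at [0.171, 0.601, 0.223] pointing down, gripper open.
Joint ranges: [-2.98, 2.98], [-0.91, 2.08], [0.09, 2.57], [-1.24, 4.39], [0.2, 2.65], [-2.68, 2.68]. Speed limits (rad/s): [2.57, 2.57, 3.01, 3.14, 3.14, 3.14].

## Interface

Orientations are given as [roll, pitch, yaw] about the fixed x, y, z axes, in that order (R = Rz(yaw) Ry(pitch) Rx(roll)).
In Python, from rig import monitor, optics, r gives the robot as it stands.
- The arm moves only by the tool apply_moves, never from a script. Its argument "commands" is a list that holds one entry, the list of rows, each a list of 7 numbers: the shift along the world's x, y, z in units of 0.25 m (1.0 is 0.25 m), then the turn, a rotation vector about the world's x, y, z in units of 60 degrees (1.0 is 60 degrees), then the closure, from 0 (fully open) to 1 (shut). In form: [[[x, y, z, rx, ry, rz, hand], ...]]. A call has exactly 8 rows; each row shifts and turns the commanded pose from where the row before left it; what a row does not reach is not made up. A row lasts 1/10 s, in which the tool goes at most 50 mm and 8.59 degrees, less where a joint would pass 70% of its speed; a pose out of reach is approached as far as the arm can. A call with a number of a shift or a turn outside -1 to 1 is refused whole. A call with a gripper value outside its range is refused whole. The fingers move at their own pace and stop on an object; the grip force is fixed at half the most. Time passes only in rows, so rows that do not move let the fingers close, or fill a call up. It gives the time, the measured TCP pose, the force, the opening and the grip force at its end, in the units of the state.
- monitor.get_state(): the state, without advancing time (a new reading comes with each control period).
- optics.grab_frame(name): name is "side" or "top" or "wrist"; returns (picture, depth): 420x560x3 uint8, blue, green, red; 420x560 float32, m along the optical axis (not along the pixel's ray), 0 where there is no reading.
- optics.calibration(name): a dict with "K" (3x3 intrinsics, pixels), "k1" (the pictures are not rectified: a ray, as slopes to the right and down, at radius r is drawn at 1 + k1 r^2 times it, then the intrinsics apply), "world_from_camera" (4x4, takes a point from camera to world coordinates); the wrist camera has in their place "hand_eye" (4x4, takes a point from camera to tool coordinates, whose origin is the TCP and whose axes are the flange's). Camera axes: x right, y down, z forward; pixel columns grow to the right and rows downward; lengths in m; the calibration is good to about 2 mm. A picture is of the moment at which its call begins: read the wrist's pose just before it. calibration takes no time and is no camera call.
- r.finish_job(): hands the job in; it is judged then, once.
The state is a dict: "t": time; "joints": joint angles; "joint_vel": joint speeds; "joint_torque": joint torques, N m; "tool_pos": TCP position; "tcp_rot": TCP orientation; "contact_force": force on the tool from outside, world axes, zero at the start; "ft_torque": the same for the moment, N m; "grip_width": finger opening in m; "finger_force": force on a finger pad.
Only numpy, scipy, OpenCV 4.12 (cv2) and the standard library are available. Lean on these libraries where they do the work, as an engineer would, in place of code of your own. Each camera call takes 0.05 s, during which the arm holds its last target. There are 200 camera calls.

## Working session

There is one attempt and no reset: what is moved stays moved. The work goes in short steps, Python scripts to look and compute and a tool call to move; the robot and the scene stay as the last step left them, time stands still between calls to the robot, and variables do not carry over. Pictures are saved under pics/ and viewed, at most 10 in all, crops included, and the job is handed in when it is done.

Besides the shell and the picture viewer there is one more tool, called after "Request:" as name(argument=value, ...), one argument or row to a line, values as JSON. apply_moves: Moves the arm, as the interface text tells. Shifts and turns lie within -1 to 1; 1 stands for 0.25 m of shift or 60 degrees of turn. Its arguments: {"type":"object","properties":{"commands":{"type":"array","items":{"type":"array","items":{"type":"array","items":{"type":"number","minimum":-1,"maximum":1}}}}},"required":["commands"]}

```bash
mkdir -p pics
cat > h.py <<'E'
import numpy as np, cv2
from rig import monitor, optics, r
def save(n,name):
    im,d=optics.grab_frame(n); cv2.imwrite(f'pics/{name}.png',im); np.save(f'pics/{name}.npy',d); return im,d
def ray(c,u,v):
    K=c['K'];x=(u-K[0][2])/K[0][0];y=(v-K[1][2])/K[1][1]
    a,b=x,y
    for _ in range(10):
        s=1+c['k1']*(a*a+b*b);a,b=x/s,y/s
    return np.array([a,b,1.])
def onplane(c,T,u,v,z):
    d=T[:3,:3]@ray(c,u,v);o=T[:3,3];return o+d*(z-o[2])/d[2]
def pt(c,T,u,v,dep): return (T@np.r_[ray(c,u,v)*dep,1])[:3]
E
python3 - <<'E'
from h import *
s=monitor.get_state();print(s['t'],s['tool_pos'],s['tcp_rot'])
save('top','top');save('side','side')
for n in('top','side','wrist'):print(n,optics.calibration(n))
E
```

```text
0.0 [0.17054686 0.60064422 0.22145186] [-3.13969395e+00 -2.27827141e-04  2.86482857e+00]
top {'K': array([[414.93716251,   0.        , 276.147144  ],
       [  0.        , 414.93716251, 209.51986468],
       [  0.        ,   0.        ,   1.        ]]), 'k1': -0.043493891849491186, 'world_from_camera': array([[ 0.00577739, -0.9987948 ,  0.04873988,  0.40189664],
       [-0.9999449 , -0.0053431 ,  0.00903596, -0.02025453],
       [-0.00876465, -0.0487894 , -0.99877063,  1.17529451],
       [ 0.        ,  0.        ,  0.        ,  1.        ]])}
side {'K': array([[439.21840231,   0.        , 276.79448654],
       [  0.        , 439.21840231, 208.33222543],
       [  0.        ,   0.        ,   1.        ]]), 'k1': -0.07780860174987203, 'world_from_camera': array([[ 0.99592601, -0.07333608,  0.05247087,  0.39286387],
       [-0.08856869, -0.68622707,  0.72197506, -0.82553476],
       [-0.01693989, -0.72368102, -0.68992668,  0.87694328],
       [ 0.        ,  0.        ,  0.        ,  1.        ]])}
wrist {'K': array([[355.88012423,   0.        , 278.51752032],
       [  0.        , 355.88012423, 213.88565103],
       [  0.        ,   0.        ,   1.        ]]), 'k1': 0.019497336852110414, 'hand_eye': array([[ 2.88141328e-04, -9.58347824e-01, -2.85603510e-01,
         7.97057830e-02],
       [ 9.99999895e-01,  1.74256234e-04,  4.24165708e-04,
        -9.12445735e-04],
       [-3.56730091e-04, -2.85603603e-01,  9.58347773e-01,
        -1.61797660e-01],
       [ 0.00000000e+00,  0.00000000e+00,  0.00000000e+00,
         1.00000000e+00]])}
```

View pics/top.png

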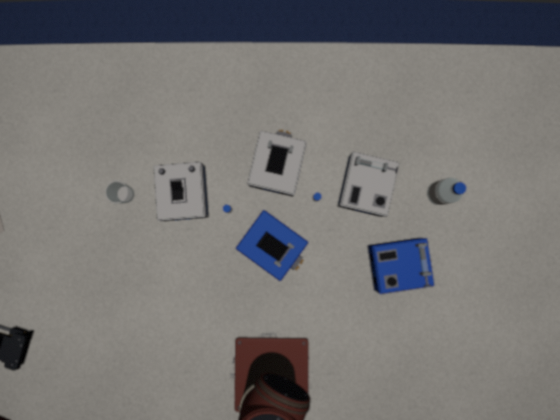

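View pics/side.png

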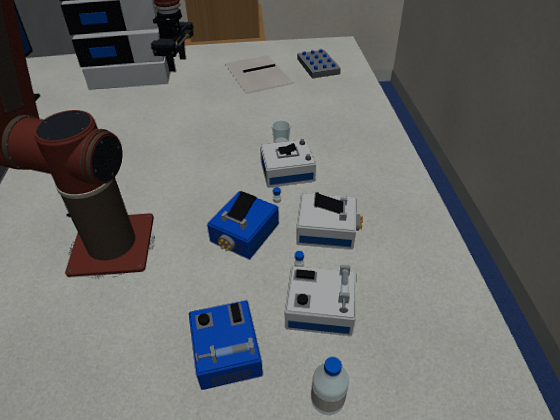

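The top view shows the degasser (rocker at 178,190), the valve (paddle at 277,160) and the pump (long key at 355,195, round key at 380,200). Possible mix-ups are the blue valve (272,245), the blue pump (402,265, keys at 388,256 and 391,281) and the round key (380,200). I choose the pale units.

Run:
```python
from h import *
im=cv2.imread('pics/top.png');c=optics.calibration('top');T=c['world_from_camera'];d=np.load('pics/top.npy')
P=lambda u,v,z:onplane(c,T,u,v,z)
for n,(x0,y0,x1,y1) in dict(deg=(145,150,215,230),valve=(240,120,312,200),pump=(332,142,405,222)).items():
    v,u=np.mgrid[y0:y1,x0:x1];v=v.ravel();u=u.ravel()
    X=np.array([pt(c,T,a,b,d[b,a]) for a,b in zip(u,v)])
    k=(X[:,2]>.068)&(X[:,2]<.089)&(d[v,u]>0)
    r_=cv2.minAreaRect((X[k,:2]*1000).astype(np.float32));print(n,k.sum(),r_,np.median(X[k,2]))
    g=im[y0:y1,x0:x1].max(2)
    m=(g<70).astype(np.uint8)
    for q in cv2.findContours(m,cv2.RETR_EXTERNAL,cv2.CHAIN_APPROX_NONE)[0]:
        if cv2.contourArea(q)<15: continue
        q=q+np.array([x0,y0]);(a,b),wh,an=cv2.minAreaRect(q.astype(np.float32));a_=int(round(a));b_=int(round(b))
        w=np.array([P(e[0][0],e[0][1],.095)[:2]*1000 for e in q]).astype(np.float32)
        print('  blk',a,b,cv2.contourArea(q),np.round(P(a,b,.095),4),cv2.minAreaRect(w)[1:],'dep',pt(c,T,a,b,d[b_,a_]).round(3))
a=cv2.resize(im[125:230,140:410],None,fx=2.9,fy=2.9,interpolation=3);cv2.imwrite('pics/crop.png',a)
```

```text
deg 2448 ((505.0427551269531, 250.89276123046875), (150.7946319580078, 132.47752380371094), 4.979391574859619) 0.08069317550727917
  blk 176.5 189.5 182.0 [0.5058 0.2514 0.095 ] ((50.14830780029297, 29.09548568725586), 1.1186442375183105) dep [0.506 0.251 0.098]
  blk 204.99746704101562 190.96446228027344 56.0 [0.5023 0.1762 0.095 ] ((131.8087615966797, 5.611412048339844), 4.940732002258301) dep [0.507 0.185 0.046]
valve 2138 ((586.9343872070312, -12.410354614257812), (130.27833557128906, 159.4677276611328), 77.15837097167969) 0.08031853163007974
  blk 276.8764343261719 159.30587768554688 399.0 [ 0.5865 -0.0116  0.095 ] ((45.349552154541016, 70.57908630371094), 77.57688903808594) dep [ 0.584 -0.012  0.112]
pump 2268 ((527.0797119140625, -258.09222412109375), (131.71849060058594, 151.02474975585938), 76.8313980102539) 0.08016018384243784
  blk 380.0 201.0 53.0 [ 0.4783 -0.2815  0.095 ] ((20.960407257080078, 20.998626708984375), 89.63182830810547) dep [ 0.478 -0.281  0.096]
  blk 354.6588134765625 194.53530883789062 90.0 [ 0.4949 -0.2153  0.095 ] ((18.115575790405273, 41.31406021118164), 77.2604751586914) dep [ 0.495 -0.215  0.094]
```

View pics/crop.png

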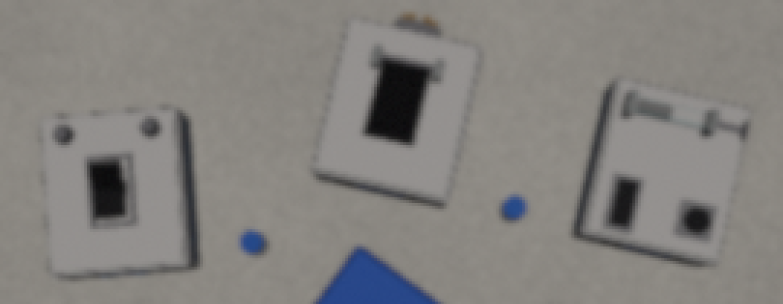

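The crop confirms the choice: rocker at crop (110,187), paddle at (397,100), long key at (622,203), round key at (695,220). The sizes and positions agree with the description. I'll go above the degasser with the hand shut.

Request:
apply_moves(
  commands=[
    [[0.12,-0.12,0,0,0,0.03,1],[0.12,-0.12,0,0,0,0.03,1],[0.12,-0.12,0,0,0,0.03,1],[0.12,-0.12,0,0,0,0.03,1],[0.12,-0.12,0,0,0,0.03,1],[0.12,-0.12,0,0,0,0.03,1],[0.12,-0.12,0,0,0,0.03,1],[0.12,-0.12,0,0,0,0.03,1]],
  ],
)

```text
t: 0.9
tool_pos: [0.4115, 0.3597, 0.2222]
tcp_rot: [-3.141, -0.0, 3.117]
contact_force: [0.1, 0.6, 0.2]
grip_width: 0.031
finger_force: 0.0
```

Request:
apply_moves(
  commands=[
    [[0.11,-0.11,0,0,0,0.03,1],[0.11,-0.11,0,0,0,0.03,1],[0.11,-0.11,0,0,0,0.03,1],[0.11,-0.1,0,0,0,0.02,1],[0,0,0,0,0,0,1],[0,0,0,0,0,0,1],[0,0,0,0,0,0,1],[0,0,0,0,0,0,1]],
  ],
)

```text
t: 1.7
tool_pos: [0.5199, 0.2547, 0.2224]
tcp_rot: [3.141, -0.001, -3.05]
contact_force: [-0.0, 0.5, 0.2]
grip_width: 0.0001
finger_force: 0.0
```

Run:
```python
from h import *
from scipy.spatial.transform import Rotation as R
s=monitor.get_state();print(s['t'],s['tool_pos'],s['tcp_rot'],s['grip_width'],s['contact_force'])
im,d=save('wrist','w1');c=optics.calibration('wrist')
T=np.eye(4);T[:3,:3]=R.from_euler('xyz',s['tcp_rot']).as_matrix();T[:3,3]=s['tool_pos'];T=T@c['hand_eye'];np.save('pics/w1T.npy',T)
m=(im.max(2)<60).astype(np.uint8)
for q in cv2.findContours(m,cv2.RETR_EXTERNAL,cv2.CHAIN_APPROX_NONE)[0]:
    if cv2.contourArea(q)<300: continue
    (a,b),wh,an=cv2.minAreaRect(q);print(a,b,wh,an,onplane(c,T,a,b,.096))
```

```text
1.7 [0.5198531  0.25465971 0.22238517] [ 3.14144471e+00 -5.27165613e-04 -3.05042870e+00] 9.182500209311081e-05 [-0.00643771  0.46267982  0.16453952]
274.0 187.5 (61.0, 36.0) 90.0 [0.50343403 0.24911635 0.096     ]
279.5 281.0 (276.0, 559.0) 90.0 [0.58805249 0.2615093  0.096     ]
63.120941162109375 49.756317138671875 (42.359344482421875, 145.2234649658203) 32.7352294921875 [0.41474865 0.08558566 0.096     ]
```

View pics/w1.png

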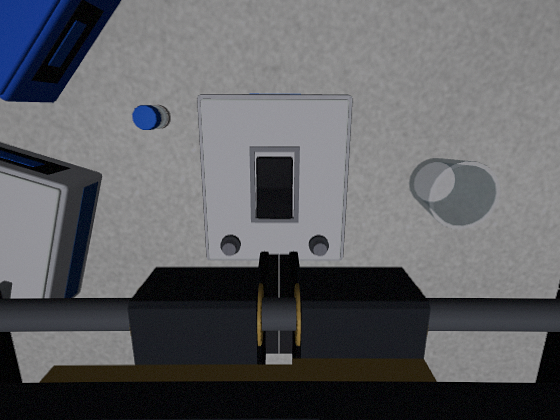

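The wrist view shows the rocker at (274,187) and the nipples at (231,245) and (319,245), so the tips are above the rear wing and about 3 mm off in y. I'll correct that and go down.

Request:
apply_moves(
  commands=[
    [[0,-0.013,-0.12,0,0,0,1],[0,0,-0.12,0,0,0,1],[0,0,-0.12,0,0,0,1],[0,0,-0.06,0,0,0,1],[0,0,-0.02,0,0,0,1],[0,0,-0.01,0,0,0,1],[0,0,-0.01,0,0,0,1],[0,0,0,0,0,0,1]],
  ],
)

```text
t: 2.55
tool_pos: [0.5216, 0.2508, 0.1087]
tcp_rot: [3.141, 0.002, -3.052]
contact_force: [-0.3, -0.4, -0.0]
grip_width: 0.0002
finger_force: 0.0
```

Request:
apply_moves(
  commands=[
    [[0,0,-0.006,0,0,0,1],[0,0,-0.006,0,0,0,1],[0,0,-0.006,0,0,0,1],[0,0,-0.006,0,0,0,1],[0,0,-0.004,0,0,0,1],[0,0,0,0,0,0,1],[0,0,0,0,0,0,1],[0,0,0,0,0,0,1]],
  ],
)

```text
t: 3.35
tool_pos: [0.5205, 0.2504, 0.1004]
tcp_rot: [-3.142, -0.001, -3.052]
contact_force: [1.6, -0.1, 2.6]
grip_width: 0.0007
finger_force: 1.3
```

Contact reads about 3 N, as expected. I'll carry on towards 0.095.

Request:
apply_moves(
  commands=[
    [[0,0,-0.006,0,0,0,1],[0,0,-0.006,0,0,0,1],[0,0,-0.006,0,0,0,1],[0,0,-0.004,0,0,0,1],[0,0,0,0,0,0,1],[0,0,0,0,0,0,1],[0,0,0,0,0,0,1],[0,0,0,0,0,0,1]],
  ],
)

```text
t: 4.15
tool_pos: [0.5209, 0.2505, 0.0962]
tcp_rot: [-3.142, 0.0, -3.052]
contact_force: [-1.2, -0.5, 10.9]
grip_width: 0.0007
finger_force: 5.5
```

Request:
apply_moves(
  commands=[
    [[0,0,-0.003,0,0,0,1],[0,0,-0.003,0,0,0,1],[0,0,0,0,0,0,1],[0,0,0,0,0,0,1],[0,0,0,0,0,0,1],[0,0,0,0,0,0,1],[0,0,0,0,0,0,1],[0,0,0,0,0,0,1]],
  ],
)

```text
t: 4.95
tool_pos: [0.521, 0.2505, 0.0961]
tcp_rot: [-3.141, 0.0, -3.052]
contact_force: [-6.0, -3.1, 19.3]
grip_width: 0.0004
finger_force: 9.8
```

It is against its stop: the force rises with no further travel. I'll lift off and look.

Request:
apply_moves(
  commands=[
    [[0,0,0.02,0,0,0,1],[0,0,0.06,0,0,0,1],[0,0,0.12,0,0,0,1],[0,0,0.12,0,0,0,1],[0,0,0.1,0,0,0,1],[0,0,0.1,0,0,0,1],[0,0,0,0,0,0,1],[0,0,0,0,0,0,1]],
  ],
)

```text
t: 5.75
tool_pos: [0.5206, 0.2505, 0.2236]
tcp_rot: [3.142, 0.0, -3.052]
contact_force: [-1.3, -0.5, -0.9]
grip_width: 0.0006
finger_force: 0.0
```

Run:
```python
from h import *
s=monitor.get_state();print(s['t'],s['tool_pos'],s['tcp_rot'])
im,d=save('side','s2');cv2.imwrite('pics/s2c.png',cv2.resize(im[110:200,220:360],None,fx=5,fy=5,interpolation=2))
```

```text
5.75 [0.52061685 0.2504752  0.22362401] [ 3.14151051e+00  7.71221465e-05 -3.05179236e+00]
```

View pics/s2c.png

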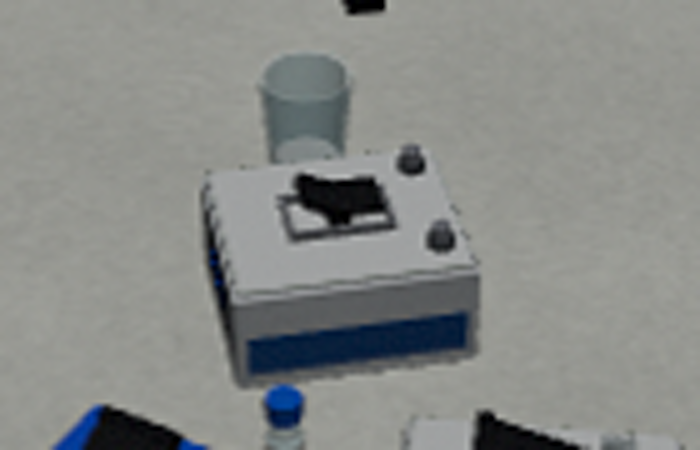

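The crop shows the rear wing level at (360,192) and the front wing up at (310,185), so the degasser is on. Next is the pump's long key, with the tool turned.

Request:
apply_moves(
  commands=[
    [[-0.007,-0.133,0,0,0,-0.13,1],[-0.007,-0.133,0,0,0,-0.13,1],[-0.007,-0.133,0,0,0,-0.13,1],[-0.007,-0.133,0,0,0,-0.13,1],[-0.007,-0.133,0,0,0,-0.13,1],[-0.007,-0.133,0,0,0,-0.13,1],[-0.007,-0.133,0,0,0,-0.13,1],[-0.007,-0.133,0,0,0,-0.13,1]],
  ],
)

```text
t: 6.6
tool_pos: [0.5053, -0.0166, 0.2214]
tcp_rot: [-3.139, -0.003, 2.137]
contact_force: [0.5, -0.5, -0.5]
grip_width: 0.0001
finger_force: 0.0
```

Request:
apply_moves(
  commands=[
    [[-0.007,-0.133,0,0,0,-0.13,1],[-0.007,-0.133,0,0,0,-0.13,1],[-0.007,-0.133,0,0,0,-0.13,1],[-0.007,-0.133,0,0,0,-0.13,1],[-0.007,-0.133,0,0,0,-0.13,1],[-0.007,-0.133,0,0,0,-0.12,1],[0,0,0,0,0,0,1],[0,0,0,0,0,0,1]],
  ],
)

```text
t: 7.4
tool_pos: [0.4952, -0.2149, 0.2215]
tcp_rot: [-3.138, -0.002, 1.335]
contact_force: [0.2, 0.5, -0.6]
grip_width: 0.0002
finger_force: 0.0
```

```bash
cat >> h.py <<'E'
from scipy.spatial.transform import Rotation as R
def wrist(name):
    s=monitor.get_state();print(s['t'],s['tool_pos'],s['tcp_rot'],s['contact_force'])
    im,d=save('wrist',name);c=optics.calibration('wrist')
    T=np.eye(4);T[:3,:3]=R.from_euler('xyz',s['tcp_rot']).as_matrix();T[:3,3]=s['tool_pos'];return im,c,T@c['hand_eye']
E
python3 - <<'E'
from h import *
im,c,T=wrist('w2')
m=(im.max(2)<60).astype(np.uint8)
for q in cv2.findContours(m,cv2.RETR_EXTERNAL,cv2.CHAIN_APPROX_NONE)[0]:
    if not 200<cv2.contourArea(q)<20000: continue
    (a,b),wh,an=cv2.minAreaRect(q);w=np.array([onplane(c,T,e[0][0],e[0][1],.092)[:2]*1000 for e in q]).astype(np.float32)
    print(a,b,wh,an,onplane(c,T,a,b,.092),cv2.minAreaRect(w))
E
```

```text
7.4 [ 0.49517236 -0.21491281  0.22154512] [-3.13804022e+00 -1.61201810e-03  1.33538497e+00] [ 0.21995536  0.53315658 -0.60630704]
78.99999237060547 349.5000305175781 (24.748737335205078, 28.991378784179688) 45.0 [ 0.27479318 -0.31017727  0.092     ] ((274.4430236816406, -310.42083740234375), (32.357540130615234, 23.40096664428711), 40.42927932739258)
281.4999694824219 205.5 (48.99999237060547, 20.999996185302734) -0.0 [ 0.49569134 -0.21648882  0.092     ] ((495.7488098144531, -216.58372497558594), (18.443790435791016, 41.69915771484375), 76.5794906616211)
322.9874572753906 160.29180908203125 (3.5414745807647705, 140.00282287597656) 89.40319061279297 [ 0.53746426 -0.18715846  0.092     ] ((537.3658447265625, -187.14588928222656), (2.869922637939453, 114.23760223388672), 77.10166931152344)
58.653846740722656 34.73076629638672 (16.473756790161133, 25.495098114013672) 11.309932708740234 [ 0.36597255 -0.05163371  0.092     ] ((365.73529052734375, -52.24419021606445), (17.667407989501953, 11.194440841674805), 55.57884216308594)
328.0946960449219 14.883111953735352 (17.8463191986084, 184.0221710205078) 89.35262298583984 [ 0.56186661 -0.08445776  0.092     ] ((561.3548583984375, -84.46403503417969), (11.369154930114746, 132.88473510742188), 76.91307067871094)
130.36610412597656 48.592491149902344 (31.29060173034668, 107.76173400878906) 14.178064346313477 [ 0.41385686 -0.07224048  0.092     ] ((412.8548278808594, -73.41297149658203), (80.32404327392578, 21.748403549194336), 54.05821228027344)
22.0 13.0 (26.0, 44.0) 90.0 [ 0.34627803 -0.03265315  0.092     ] ((347.0290832519531, -32.911888122558594), (16.623172760009766, 31.95086669921875), 77.24075317382812)
```

View pics/w2.png

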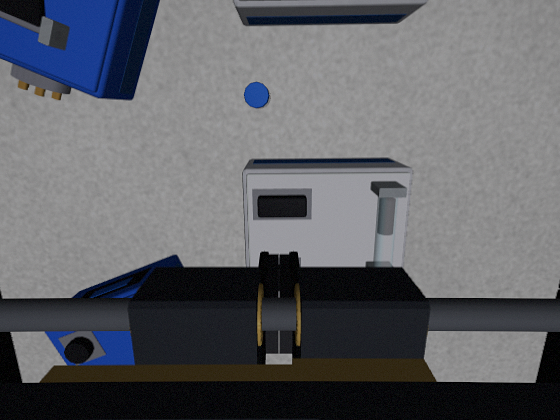

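The wrist view shows the long key at (281,205) on its pad, measured 42 x 18 mm at (0.4957, -0.2165), which is less than 2 mm from the tip. The round key is hidden behind the gripper, 68 mm further on. I'll go down.

Request:
apply_moves(
  commands=[
    [[0.002,-0.006,-0.12,0,0,0,1],[0,0,-0.12,0,0,0,1],[0,0,-0.12,0,0,0,1],[0,0,-0.08,0,0,0,1],[0,0,-0.03,0,0,0,1],[0,0,-0.02,0,0,0,1],[0,0,0,0,0,0,1],[0,0,0,0,0,0,1]],
  ],
)

```text
t: 8.25
tool_pos: [0.4976, -0.2167, 0.1023]
tcp_rot: [3.14, 0.001, 1.337]
contact_force: [0.2, 0.5, 0.3]
grip_width: 0.0001
finger_force: 0.0
```

Request:
apply_moves(
  commands=[
    [[0,0,-0.01,0,0,0,1],[0,0,-0.01,0,0,0,1],[0,0,-0.01,0,0,0,1],[0,0,-0.01,0,0,0,1],[0,0,-0.008,0,0,0,1],[0,0,-0.004,0,0,0,1],[0,0,0,0,0,0,1],[0,0,0,0,0,0,1]],
  ],
)

```text
t: 9.05
tool_pos: [0.4969, -0.2167, 0.0883]
tcp_rot: [3.141, 0.0, 1.336]
contact_force: [-0.9, -0.8, 4.1]
grip_width: 0.0004
finger_force: 1.7
```

Request:
apply_moves(
  commands=[
    [[0,0,-0.008,0,0,0,1],[0,0,-0.006,0,0,0,1],[0,0,0,0,0,0,1],[0,0,0,0,0,0,1],[0,0,0,0,0,0,1],[0,0,0,0,0,0,1],[0,0,0,0,0,0,1],[0,0,0,0,0,0,1]],
  ],
)

```text
t: 9.85
tool_pos: [0.497, -0.2167, 0.0861]
tcp_rot: [3.141, 0.0, 1.336]
contact_force: [-6.1, 3.8, 13.9]
grip_width: 0.0006
finger_force: 7.3
```

It is at its stop with 14 N, fully down since about t=9.2. I'll hold to about 12.2 s and then release.

Request:
apply_moves(
  commands=[
    [[0,0,0,0,0,0,1],[0,0,0,0,0,0,1],[0,0,0,0,0,0,1],[0,0,0,0,0,0,1],[0,0,0,0,0,0,1],[0,0,0,0,0,0,1],[0,0,0,0,0,0,1],[0,0,0,0,0,0,1]],
  ],
)

```text
t: 10.65
tool_pos: [0.497, -0.2167, 0.0861]
tcp_rot: [3.141, 0.0, 1.336]
contact_force: [-4.9, 2.5, 15.7]
grip_width: 0.0005
finger_force: 7.3
```

Request:
apply_moves(
  commands=[
    [[0,0,0,0,0,0,1],[0,0,0,0,0,0,1],[0,0,0,0,0,0,1],[0,0,0,0,0,0,1],[0,0,0,0,0,0,1],[0,0,0,0,0,0,1],[0,0,0,0,0,0,1],[0,0,0,0,0,0,1]],
  ],
)

```text
t: 11.45
tool_pos: [0.497, -0.2167, 0.0862]
tcp_rot: [3.141, 0.0, 1.336]
contact_force: [-5.5, 1.9, 14.3]
grip_width: 0.0004
finger_force: 7.3
```

Request:
apply_moves(
  commands=[
    [[0,0,0,0,0,0,1],[0,0,0,0,0,0,1],[0,0,0,0,0,0,1],[0,0,0,0,0,0,1],[0,0,0,0,0,0,1],[0,0,0,0,0,0,1],[0,0,0,0,0,0,1],[0,0,0.05,0,0,0,1]],
  ],
)

```text
t: 12.25
tool_pos: [0.4963, -0.2163, 0.0964]
tcp_rot: [-3.14, -0.0, 1.336]
contact_force: [-0.6, 0.3, -1.2]
grip_width: 0.0003
finger_force: 0.0
```

Request:
apply_moves(
  commands=[
    [[0,0,0.08,0,0,0,1],[0,0,0.12,0,0,0,1],[0,0,0.12,0,0,0,1],[0,0,0.12,0,0,0,1],[0,0,0.05,0,0,0,1],[0,0,0,0,0,0,1],[0,0,0,0,0,0,1],[0,0,0,0,0,0,1]],
  ],
)

```text
t: 13.05
tool_pos: [0.4958, -0.2159, 0.2172]
tcp_rot: [-3.138, -0.001, 1.336]
contact_force: [-0.0, -0.2, -0.3]
grip_width: 0.0004
finger_force: 0.0
```

Request:
apply_moves(
  commands=[
    [[0.051,0.138,0,0,0,0,1],[0.051,0.138,0,0,0,0,1],[0.051,0.138,0,0,0,0,1],[0.051,0.138,0,0,0,0,1],[0.051,0.138,0,0,0,0,1],[0.051,0.138,0,0,0,0,1],[0,0,0,0,0,0,1],[0,0,0,0,0,0,1]],
  ],
)

```text
t: 13.85
tool_pos: [0.5725, -0.0088, 0.2177]
tcp_rot: [-3.139, 0.001, 1.338]
contact_force: [0.3, 0.1, -0.2]
grip_width: 0.0006
finger_force: 0.0
```

Run:
```python
from h import *
im,c,T=wrist('w3')
m=(im.max(2)<60).astype(np.uint8)
for q in cv2.findContours(m,cv2.RETR_EXTERNAL,cv2.CHAIN_APPROX_NONE)[0]:
    if not 1000<cv2.contourArea(q)<20000: continue
    (a,b),wh,an=cv2.minAreaRect(q);w=np.array([onplane(c,T,e[0][0],e[0][1],.11)[:2]*1000 for e in q]).astype(np.float32)
    print(a,b,wh,an,onplane(c,T,a,b,.11),cv2.minAreaRect(w))
```

```text
13.85 [ 0.57252038 -0.00883968  0.21773305] [-3.13868079e+00  6.69187109e-04  1.33792037e+00] [ 0.31637707  0.13951424 -0.24431813]
294.85211181640625 211.56771850585938 (61.61921310424805, 94.56400299072266) 87.64669799804688 [ 0.58340362 -0.01215643  0.11      ] ((582.447509765625, -12.688299179077148), (50.531917572021484, 74.07223510742188), 79.24887084960938)
```

View pics/w3.png

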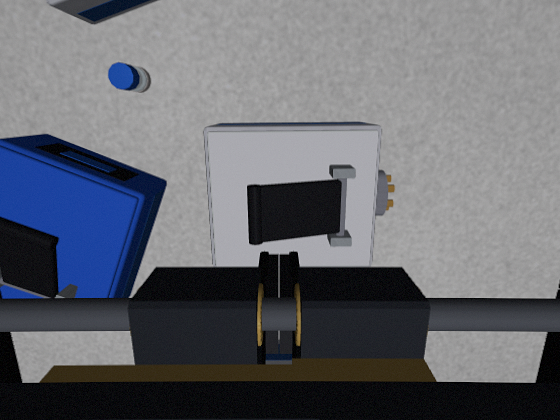

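The wrist view shows the paddle at (295,212) with its free end at x≈250, the hinge at x≈343 and the valve head at (383,192). The tip is centred across the paddle, so I'll go 4 mm nearer the free end and press.

Request:
apply_moves(
  commands=[
    [[-0.016,0.003,-0.1,0,0,0,1],[0,0,-0.12,0,0,0,1],[0,0,-0.1,0,0,0,1],[0,0,-0.04,0,0,0,1],[0,0,-0.015,0,0,0,1],[0,0,-0.01,0,0,0,1],[0,0,-0.01,0,0,0,1],[0,0,-0.01,0,0,0,1]],
  ],
)

```text
t: 14.7
tool_pos: [0.5702, -0.0091, 0.1194]
tcp_rot: [3.139, -0.0, 1.336]
contact_force: [-0.4, -0.6, 1.1]
grip_width: 0.0003
finger_force: 0.0
```

Request:
apply_moves(
  commands=[
    [[0,0,-0.01,0,0,0,1],[0,0,-0.01,0,0,0,1],[0,0,-0.01,0,0,0,1],[0,0,-0.01,0,0,0,1],[0,0,-0.01,0,0,0,1],[0,0,0,0,0,0,1],[0,0,0,0,0,0,1],[0,0,0,0,0,0,1]],
  ],
)

```text
t: 15.5
tool_pos: [0.5692, -0.0088, 0.1055]
tcp_rot: [-3.141, 0.0, 1.336]
contact_force: [0.2, -0.4, 0.4]
grip_width: 0.0007
finger_force: 0.0
```

Request:
apply_moves(
  commands=[
    [[0,0,-0.008,0,0,0,1],[0,0,-0.008,0,0,0,1],[0,0,-0.008,0,0,0,1],[0,0,-0.006,0,0,0,1],[0,0,0,0,0,0,1],[0,0,0,0,0,0,1],[0,0,0,0,0,0,1],[0,0,0,0,0,0,1]],
  ],
)

```text
t: 16.3
tool_pos: [0.5693, -0.0088, 0.0982]
tcp_rot: [-3.142, 0.0, 1.336]
contact_force: [-0.3, 0.5, 1.2]
grip_width: 0.0006
finger_force: 0.6
```

Request:
apply_moves(
  commands=[
    [[0,0,-0.006,0,0,0,1],[0,0,-0.004,0,0,0,1],[0,0,0,0,0,0,1],[0,0,0,0,0,0,1],[0,0,0,0,0,0,1],[0,0,0,0,0,0,1],[0,0,0,0,0,0,1],[0,0,0,0,0,0,1]],
  ],
)

```text
t: 17.1
tool_pos: [0.5694, -0.0088, 0.0977]
tcp_rot: [3.142, 0.0, 1.336]
contact_force: [-7.1, 1.3, 14.9]
grip_width: 0.0006
finger_force: 7.1
```

It is at its stop with 15 N at z 0.098. I'll lift off and check.

Request:
apply_moves(
  commands=[
    [[0,0,0.02,0,0,0,1],[0,0,0.08,0,0,0,1],[0,0,0.14,0,0,0,1],[0,0,0.14,0,0,0,1],[0,0,0.14,0,0,0,1],[0,0,0.14,0,0,0,1],[0,0,0.14,0,0,0,1],[0,0,0,0,0,0,1]],
  ],
)

```text
t: 17.9
tool_pos: [0.5722, -0.0092, 0.3022]
tcp_rot: [3.131, -0.001, 1.336]
contact_force: [1.6, 0.8, 1.4]
grip_width: 0.0001
finger_force: 0.0
```

Request:
apply_moves(
  commands=[
    [[-0.12,0,0,0,0,0,1],[-0.12,0,0,0,0,0,1],[-0.12,0,0,0,0,0,1],[-0.12,0,0,0,0,0,1],[0,0,0,0,0,0,1],[0,0,0,0,0,0,1],[0,0,0,0,0,0,1],[0,0,0,0,0,0,1]],
  ],
)

```text
t: 18.7
tool_pos: [0.45, -0.0089, 0.2955]
tcp_rot: [-3.141, -0.0, 1.336]
contact_force: [0.2, -0.6, -0.2]
grip_width: 0.0005
finger_force: 0.0
```

Run:
```python
from h import *
s=monitor.get_state();print(s['t'],s['tool_pos'],s['contact_force'])
im,d=save('side','s3');cv2.imwrite('pics/s3c.png',cv2.resize(im[110:410,200:400],None,fx=2,fy=2,interpolation=2))
```

```text
18.7 [ 0.44998152 -0.00885299  0.29551845] [ 0.21643465 -0.57244265 -0.16069578]
```

View pics/s3c.png

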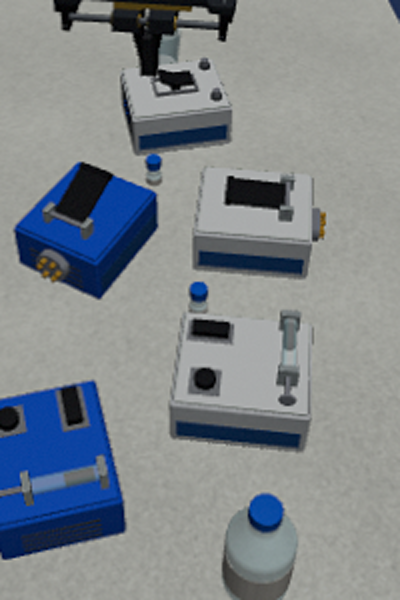

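The crop shows the paddle lying level (255,192), the rocker on (177,78), the long key back up (210,328), and the vials, bottle, beaker and units still standing in place.

```bash
python3 -c "
from rig import r
print(r.finish_job())"
```

```text
the job is handed in; nothing more can be done
None
```

I handed the job in at about 19 s: the degasser rocker is on, the pump's long key was held down about three seconds and came back up, and the valve paddle is fully down. The last picture shows the units, vials, bottle and beaker standing where they were.

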